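# Shut down the detergent dosing unit

## Robot

A 7-joint arm with a two-finger parallel gripper is mounted at the origin on a cart in front of the work surface, level with it; the furniture and walls round the work are solid. World frame = base frame: x ahead of the robot, y to its left, z up, the work surface at z = 0. Lengths are in m, angles in rad, forces in N, time in s.
With the tool pointing down it reaches from about 0.425 to 0.925 m from the base axis. Payload 6.8 kg.
Tool frame: the origin (TCP) lies midway between the tips of the shut fingers; the grasp point (between the pads) lies 19 mm behind it; z points along the fingers, x is the direction in which the jaws open and shut, and the axes are right-handed (so a half turn about z gives the same grasp; the last joint's range is limited). The gripper opens to 85 mm and grips with 20 to 120 N. Pads are 22 mm wide; open, the fingers measure 114 mm over their backs; the gripper's body (76 mm by 85 mm) begins 54 mm behind the grasp point. The pads swing forward as they close: fully open they stand 13 mm farther back than shut.
Start: joints at [-1.232, 0.477, 0.022, 1.555, -0.011, 1.109, -0.083], TCP at [0.292, 0.609, 0.205] pointing down, gripper open.
Joint ranges: [-2.96, 2.96], [-0.34, 2.1], [-1.41, 1.46], [0.24, 2.44], [-1.37, 4.51], [0.17, 1.92], [-2.96, 2.96]. Speed limits (rad/s): [2.39, 2.39, 3.14, 3.14, 3.14, 3.14, 3.14].

## Interface

Orientations are given as a unit quaternion [w, x, y, z].
In Python, from station import bot, imaging, nets gives the robot as it stands. The module is installed in compiled form; this text tells all that it offers.
- The arm moves only by the tool apply_moves, never from a script. Its argument "moves" is text: rows parted by semicolons, each of 7 numbers parted by spaces: the gripper command: -1 is fully open, 1 is shut, values between are in proportion, then the shift along the tool's x, y, z normalised to -1 to 1, where 1 is 120 mm, then the turn, a rotation vector about the tool's x, y, z normalised to -1 to 1, where 1 is 4 degrees. In form: hand dx dy dz rx ry rz; .... A call has 1 to 12 rows; each row shifts and turns the commanded pose from where the row before left it, along the tool's axes as they then stand; what a row does not reach is not made up. A row lasts 1/12 s, in which the tool goes at most 41.7 mm and 7.16 degrees, less where a joint would pass 70% of its speed; a pose out of reach is approached as far as the arm can. A call with a number of a shift or a turn outside -1 to 1 is refused whole. A call with a gripper value outside its range is refused whole. The fingers move at their own pace and stop on an object; "force" is the grip in N (left out, the last holds). Time passes only in rows, so rows that do not move let the fingers close. It gives the time, the measured TCP pose, the force and the opening at its end, in the units of the state.
- bot.get_obs(): the state, without advancing time (a new reading comes with each control period).
- imaging.read_camera(name): name is "side" or "top"; returns a dict with "image" (420x560x3 uint8, red, green, blue), "fx", "fy", "cx", "cy" (pixels), "view" (4x4, takes a point from world to camera coordinates). Camera axes: x right, y down, z forward; pixel columns grow to the right and rows downward; lengths in m; the calibration is good to about 2 mm. A picture is of the moment at which its call begins. There is no depth.
- bot.hand_in(): hands the job in, once; it reports no verdict.
Trained networks look in a picture, given as the dict that the camera call returned (one of the last four; its "shot" number tells which), for a name from the list of things; names that differ only in an ending like _2 or _b are one class to them, and where a whole thing is asked for, a point or a joint stands for the part that bears it (a point fixed in the world has none). Each returns a list of dicts, best first, with "score" (0 to 1); they miss things now and then, are a little off and sometimes report something else, mostly with a low value. They report only what shows in the picture. A call takes as long as a camera call.
- nets.spot_in(picture, name): "rect" ([left, top, right, bottom] in pixels, round what is visible of it).
- nets.outline_of(picture, name): "region" (420x560 bool, what is visible of it) and "rect" ([left, top, right, bottom] in pixels, round what is visible of it).
- nets.spot_point(picture, name): "location" ([column, row] in pixels: a listed point, or the origin of a listed thing).
The state is a dict: "t": time; "q": joint angles; "joint_vel": joint speeds; "joint_torque": joint torques, N m; "eef_pos": TCP position; "tool_rot": TCP orientation; "contact_force": force on the tool from outside, world axes, zero at the start; "torque": the same for the moment, N m; "gripper_width": opening from 0.0 (shut) to 1.0 (fully open).
Only numpy, scipy, OpenCV 4.12 (cv2) and the standard library are available. Lean on these libraries where they do the work, as an engineer would, in place of code of your own. Each camera call takes 0.05 s, during which the arm holds its last target.

## Task

The detergent dosing unit on the drainboard is to be shut down for the night. Turn the knob inside it fully anticlockwise (seen from above) to its end stop, then fold the steel cover down about its hinge until it lies shut on the housing. Leave the upside-down glass and the upside-down cup behind the unit standing where they are.

Things in the scene. Friction and masses are not known exactly. Their poses are not given: they have to be found in the camera images.
- dosing_unit: grey plastic housing like a shallow open tray, 150 mm (x) by 180 mm (y), rim 88 mm high, walls 6 mm thick, fixed to the drainboard. Origin: centre of its underside; its x axis points from the front (nearest the robot) to the hinge side, z up. Its control plate lies 35 mm above the origin, inside the walls
- dose_knob (a joint): angle of the black knob on the control plate, rad: 0 at the anticlockwise end stop, growing clockwise seen from above. Range 0 to 1.9. At angle 0 the knob's upright bar lies along the housing's x axis, with its white line pointing to the front; at angle q the bar is turned clockwise by q from that. Starts between 0.6 and 1.3
- dose_knob_grip (a point): grip point on the knob's axis, 72 mm above the housing's underside, 15 mm in front of the housing's centre. The knob's bar is 42 mm long, 14 mm thick, 32 mm high; its top is 7 mm above this point, the disc under it (44 mm diameter) is 23 mm below this point
- cover (a joint): angle of the steel cover, rad: 0 = shut flat on the housing, 1.57 = standing straight up, range 0 to 1.9. Its hinge is stiff: the cover stays at whatever angle it is left (about 0.33 N m to move it, plus its weight of 0.3 kg). Starts between 1.5 and 1.8
- cover_hinge (a point): middle of the cover's hinge line, 89 mm above the housing's underside, 73 mm behind its centre; the line runs along the housing's y. The point turns with the cover: -x runs along the cover to its free edge, z is normal to its outer face (up when shut). The cover is a plate 150 mm long, 180 mm wide, outer face 5 mm above the hinge line when shut, with a 12 mm down-turned front edge
- cover_edge (a point): tip of the lifting tab in the middle of the cover's free edge, 174 mm from the hinge; the tab is 60 mm wide, 22 mm long and 5 mm thick, in the plane of the cover
- glass: tumbler standing upside down behind the unit to the right, 70 mm diameter, 90 mm high; origin at the centre of its underside. Bystander
- cup: white espresso cup standing upside down behind the unit, 64 by 93 mm, 51 mm high; origin at the centre of its underside. Bystander

How it is judged:
By the outcome, as a careful person would: the job done as asked, in the order asked, and still so for the second after the job is handed in, with the robot touching nothing.
It also fails if it takes over 50 s, if anything falls off the work surface, if the arm or the gripper's body presses on something with over 40 N, if the wrist force passes 120 N, or if a joint passes its speed limit or range.

## Working session

There is one attempt and no reset: what is moved stays moved. The work goes in short steps, Python scripts to look and compute and a tool call to move; the robot and the scene stay as the last step left them, time stands still between calls to the robot, and variables do not carry over. Pictures are saved under pics/ and viewed, and the job is handed in when it is done.

Besides the shell and the picture viewer there is one more tool, called after ">>>" by a JSON object that holds its "fn" and its "kwargs". apply_moves: Moves the arm, as the interface text tells. Scaled input: -1 to 1 covers 120 mm each way for a shift and 4 degrees each way for a turn. Its arguments: {"type":"object","properties":{"moves":{"type":"string"},"force":{"type":"number"}},"required":["moves"]}

```bash
mkdir -p pics; ls
python3 - <<'E'
from station import bot,imaging,nets
import cv2,numpy as np
o=bot.get_obs();print(o)
for n in ["side","top"]:
    p=imaging.read_camera(n);cv2.imwrite(f"pics/{n}0.png",p["image"][:,:,::-1])
    print(n,p["fx"],p["fy"],p["cx"],p["cy"],np.round(p["view"],4).tolist(),p.get("shot"))
    for k in ["dosing_unit","dose_knob_grip","cover_hinge","cover_edge","glass","cup"]:
        print(k,[(np.round(d["location"],1),round(d["score"],2)) for d in nets.spot_point(p,k)[:2]],[(np.round(d["rect"],0),round(d["score"],2)) for d in nets.spot_in(p,k)[:2]])
E
```

```text
pics
{'t': 0.0, 'q': array([-1.23209718,  0.47779086,  0.022338  ,  1.55644967, -0.0114705 ,
        1.10932948, -0.08310037]), 'joint_vel': array([-0.00059116, -0.00176868,  0.00201831, -0.00021328, -0.00197857,
       -0.00027203,  0.00061464]), 'joint_torque': array([ 2.57323936e-04, -5.96458304e+01,  1.60836093e+00, -2.81197125e+01,
        1.24795493e-02,  9.52612900e-03, -9.28380956e-06]), 'eef_pos': array([0.29139932, 0.60814177, 0.2042327 ]), 'tool_rot': array([ 5.59758486e-04,  8.46181859e-01,  5.32893429e-01, -7.35878097e-04]), 'contact_force': array([ 0.78947887, -0.58352558,  0.50070198]), 'torque': array([-0.01886186, -0.00544131,  0.00714542]), 'gripper_width': 1.0032489682932293}
side 523.0674823559025 523.0674823559025 286.67743584171643 209.63809517528162 [[0.9978, -0.0662, -0.0074, -0.5135], [-0.0371, -0.46, -0.8872, 0.2268], [0.0553, 0.8855, -0.4614, 0.6257], [0.0, 0.0, 0.0, 1.0]] 1
dosing_unit [(array([256.2, 256.6]), 0.79)] [(array([192.,  99., 326., 291.]), 0.75)]
dose_knob_grip [(array([250.5, 219.1]), 0.76)] [(array([237., 213., 262., 245.]), 0.82)]
cover_hing
[... 371 characters left out ...]
0.0176, -0.9998, -0.0123, 0.3145], [-0.991, -0.0159, -0.133, 0.5234], [0.1328, 0.0145, -0.991, 0.8719], [0.0, 0.0, 0.0, 1.0]] 2
dosing_unit [(array([298.6, 235.1]), 0.73), (array([330., 134.]), 0.63)] [(array([231., 150., 365., 289.]), 0.82)]
dose_knob_grip [(array([303.9, 234.9]), 0.83)] [(array([292., 228., 316., 250.]), 0.57), (array([227., 151., 341., 220.]), 0.51)]
cover_hinge [(array([282.2, 191.2]), 0.56)] [(array([230., 153., 341., 214.]), 0.89)]
cover_edge [(array([281.6, 179.4]), 0.81)] [(array([227., 154., 338., 217.]), 0.9)]
glass [(array([329.7, 135.2]), 0.97)] [(array([312., 104., 349., 152.]), 0.73)]
cup [(array([252. , 136.7]), 0.85)] [(array([228., 120., 272., 157.]), 0.64)]
```

Run:
```python
import cv2
for n,(a,b,c,d) in {"side":(80,300,180,420),"top":(90,310,200,390)}.items():
    i=cv2.imread(f"pics/{n}0.png")[a:b,c:d];i=cv2.resize(i,None,fx=3,fy=3,interpolation=cv2.INTER_CUBIC)[:600,:800];cv2.imwrite(f"pics/{n}0z.png",i)
```

```text
(no output)
```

View pics/side0.png

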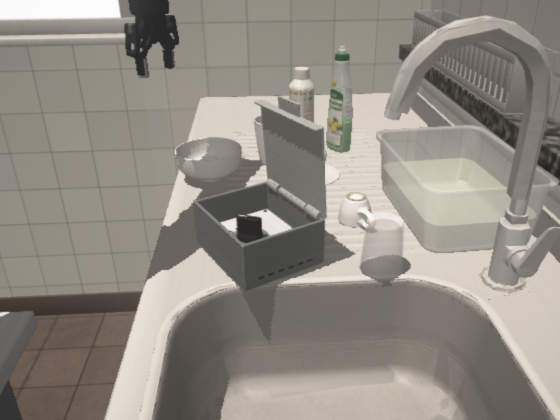

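View pics/top0.png

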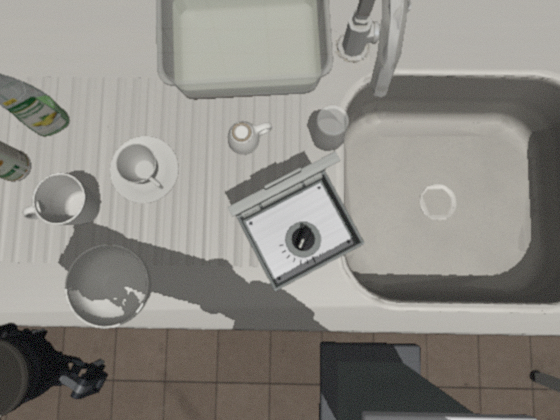

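View pics/side0z.png

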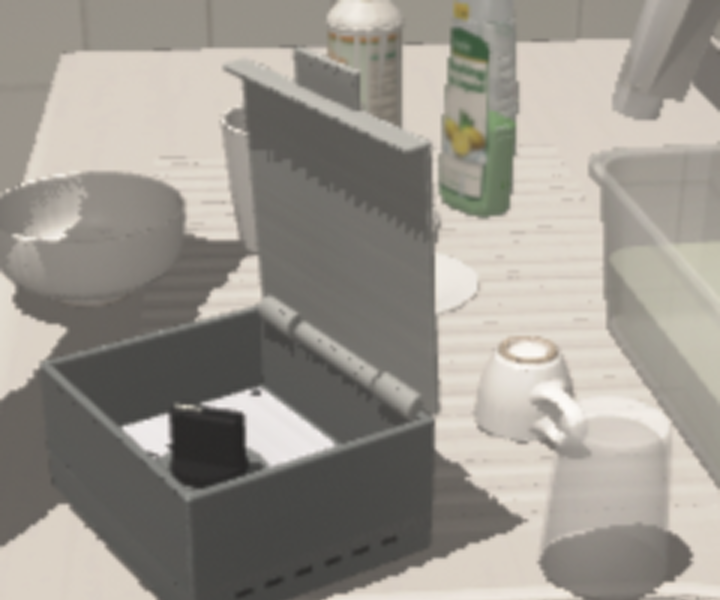

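View pics/top0z.png

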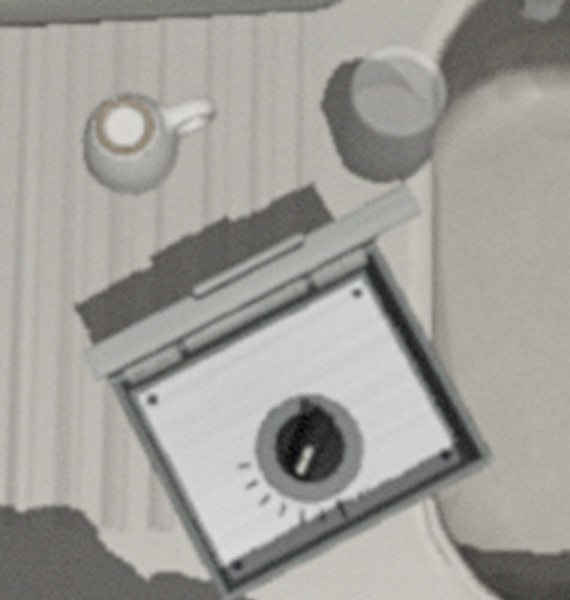

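```bash
cat > h.py <<'E'
import numpy as np
from scipy.optimize import least_squares
CAM={"side":(523.0675,286.677,209.638),"top":(482.5178,279.216,213.793)}
def proj(p,P):
    P=np.atleast_2d(P);V=np.array(p["view"]);c=P@V[:3,:3].T+V[:3,3]
    return np.c_[p["fx"]*c[:,0]/c[:,2]+p["cx"],p["fy"]*c[:,1]/c[:,2]+p["cy"]]
def R(y):
    return np.array([[np.cos(y),-np.sin(y),0],[np.sin(y),np.cos(y),0],[0,0,1]])
def H(pose,L): return np.atleast_2d(L)@R(pose[2]).T+np.array([pose[0],pose[1],pose[3] if len(pose)>3 else 0])
def cov(a,r,y,n):  # point on cover at distance r from hinge, lateral y, normal offset n, in housing frame
    return np.array([.073-r*np.cos(a)+n*np.sin(a),y,.089+r*np.sin(a)+n*np.cos(a)])
E
python3 - <<'E'
from station import bot,imaging,nets
from h import *
ps=imaging.read_camera("side");pt=imaging.read_camera("top")
T=lambda x,y:(200+x/3,90+y/3); S=lambda x,y:(180+x/3,80+y/3)
A=[("t",(-.075,.09,.088),T(225,592)),("t",(-.075,-.09,.088),T(488,457)),
("s",(-.075,.09,.088),S(45,367)),("s",(-.075,-.09,.088),S(193,493)),("s",(.075,-.09,.088),S(432,418)),
("t",(-.015,0,.072),(303.9,234.9)),("s",(-.015,0,.072),(250.5,219.1)),("s",(.073,0,.089),(293,197.2)),("t",(.073,0,.089),(282.2,191.2))]
def pr(c): return ps if c=="s" else pt
def f(v):
    pose=v[:4]
    return np.concatenate([(proj(pr(c),H(pose,L))[0]-uv) for c,L,uv in A])
r=least_squares(f,[.55,0,-.4,0],loss="soft_l1")
print(r.x,np.degrees(r.x[2]));print(np.round(f(r.x).reshape(-1,2),1))
pose=r.x
g=lambda a:np.concatenate([proj(ps,H(pose,cov(a,.174,0,.0025)))[0]-(289.4,98.4),proj(pt,H(pose,cov(a,.174,0,.0025)))[0]-(281.6,179.4)])
q=least_squares(g,[1.6]);print("cover",q.x,g(q.x))
print("grip",H(pose,(-.015,0,.072)),"hinge",H(pose,(.073,0,.089)))
for n,uv in [("glass",(329.7,135.2)),("cup",(252,136.7))]:
    s=least_squares(lambda v:proj(pt,[v[0],v[1],0])[0]-uv,[.7,0]);print(n,s.x)
# knob direction in top: project bar ends at several q
for k in np.arange(.6,1.35,.1):
    d=np.array([-np.cos(k),np.sin(k),0]) # clockwise from -x seen from above
    a=proj(pt,H(pose,np.array([-.015,0,.079])+.021*d))[0];b=proj(pt,H(pose,np.array([-.015,0,.079])-.021*d))[0]
    print(round(k,1),np.round((a-[200,90])*3),np.round((b-[200,90])*3))
E
```

```text
[0.48734534 0.28508901 0.49251832 0.00113706] 28.21922093962206
[[-0.8  1.9]
 [ 2.7 -0.5]
 [-0.5 -3. ]
 [-0.7  1.2]
 [ 3.3 -0.5]
 [-0.1  0.8]
 [ 0.2  0.5]
 [ 2.5  0.4]
 [-1.  -0. ]]Traceback (most recent call last):
  File "<stdin>", line 16, in <module>
    return func(*args, **kwargs)
    vector_fun = VectorFunction(
        fun_wrapped,
    ...<6 lines>...
        workers=workers
    )
    self._update_fun()
    ~~~~~~~~~~~~~~~~^^
    self.f = self.fun_wrapped(xp_copy(self.x))
             ~~~~~~~~~~~~~~~~^^^^^^^^^^^^^^^^^
    return np.atleast_1d(self.fun(x))
                         ~~~~~~~~^^^
    return self.f(x, *self.args, **self.kwargs)
           ~~~~~~^^^^^^^^^^^^^^^^^^^^^^^^^^^^^^
  File "<stdin>", line 15, in <lambda>
  File "h.py", line 11, in cov
    return np.array([.073-r*np.cos(a)+n*np.sin(a),y,.089+r*np.sin(a)+n*np.cos(a)])
           ~~~~~~~~^^^^^^^^^^^^^^^^^^^^^^^^^^^^^^^^^^^^^^^^^^^^^^^^^^^^^^^^^^^^^^^
ValueError: setting an array element with a sequence. The requested array has an inhomogeneous shape after 1 dimensions. The detected shape was (3,) + inhomogeneous part.
```

```bash
cat > fit.py <<'E'
from station import bot,imaging,nets
from h import *
import cv2,sys
def draw(p,pose,a,k,crop,out):
    im=p["image"][:,:,::-1].copy();c=crop;s=4
    z=cv2.resize(im[c[0]:c[1],c[2]:c[3]],None,fx=s,fy=s,interpolation=cv2.INTER_CUBIC)
    def pl(L,col,closed=True):
        u=(proj(p,H(pose,np.array(L)))-[c[2],c[0]]+.5)*s
        cv2.polylines(z,[np.int32(u)],closed,col,1,cv2.LINE_AA)
    pl([(-.075,.09,.088),(-.075,-.09,.088),(.075,-.09,.088),(.075,.09,.088)],(0,0,255))
    pl([(-.075,.09,0),(-.075,-.09,0),(.075,-.09,0),(.075,.09,0)],(0,128,255))
    pl([cov(a,0,.09,.005),cov(a,.152,.09,.005),cov(a,.152,-.09,.005),cov(a,0,-.09,.005)],(0,255,0))
    pl([cov(a,.174,.03,.0025),cov(a,.174,-.03,.0025)],(255,255,0))
    d=np.array([-np.cos(k),np.sin(k),0]);n=np.array([d[1],-d[0],0]);o=np.array([-.015,0,.079])
    pl([o+.021*d+.007*n,o-.021*d+.007*n,o-.021*d-.007*n,o+.021*d-.007*n],(255,0,255))
    cv2.imwrite(out,z[:600,:800])
E
python3 - <<'E'
from fit import *
ps=imaging.read_camera("side");pt=imaging.read_camera("top")
pose=np.array([0.48734534,0.28508901,0.49251832,0.0])
g=lambda a:np.concatenate([proj(ps,H(pose,cov(a[0],.174,0,.0025)))[0]-(289.4,98.4),proj(pt,H(pose,cov(a[0],.174,0,.0025)))[0]-(281.6,179.4)])
q=least_squares(g,[1.6]);a=q.x[0];print("cover",a,g(q.x))
print("grip",H(pose,(-.015,0,.072)),"hinge",H(pose,(.073,0,.089)))
for n,uv in [("glass",(329.7,135.2)),("cup",(252,136.7))]:
    s=least_squares(lambda v:proj(pt,[v[0],v[1],0])[0]-uv,[.7,0]);print(n,s.x)
draw(pt,pose,a,.9,(150,295,220,370),"pics/t1.png")
draw(ps,pose,a,.9,(90,240,180,340),"pics/s1.png")
E
```

```text
cover 1.4845309577187455 [-0.63837402  1.44969519  2.68213243 -2.28200761]
grip [[0.47412817 0.27799631 0.072     ]] hinge [[0.55166892 0.3196068  0.089     ]]
glass [0.68328158 0.22558661]
cup [0.67801366 0.38114853]
```

View pics/t1.png

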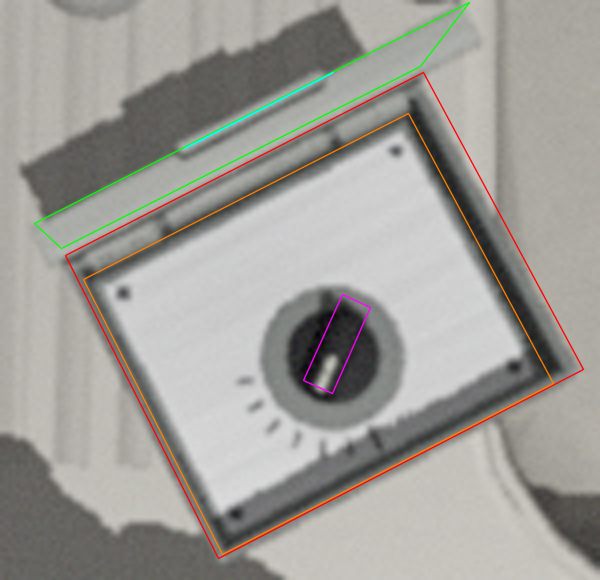

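View pics/s1.png

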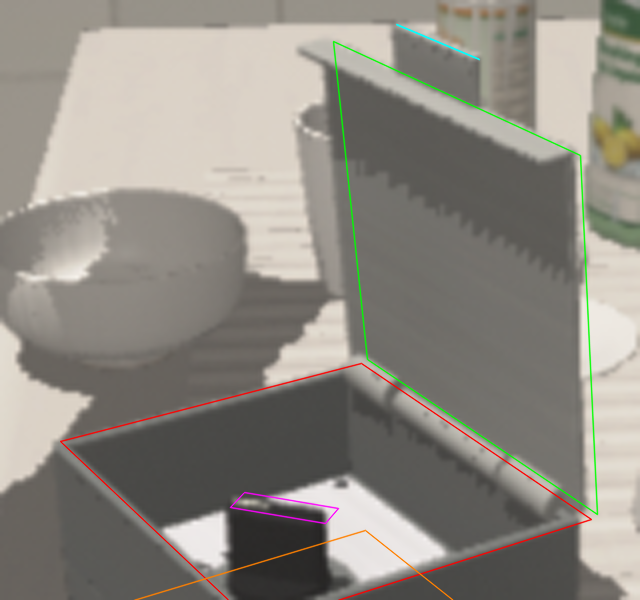

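Run:
```python
from fit import *
for n,c in [("top",(222,255,285,325)),("side",(205,250,225,280))]:
    p=imaging.read_camera(n);i=p["image"][c[0]:c[1],c[2]:c[3],::-1]
    i=np.uint8(255*np.clip(i/255.,0,1)**.45)
    cv2.imwrite(f"pics/k_{n}.png",cv2.resize(i,None,fx=12,fy=12,interpolation=cv2.INTER_CUBIC))
```

```text
(no output)
```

View pics/k_top.png

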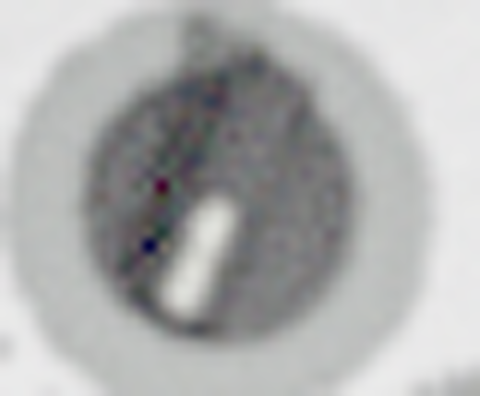

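View pics/k_side.png

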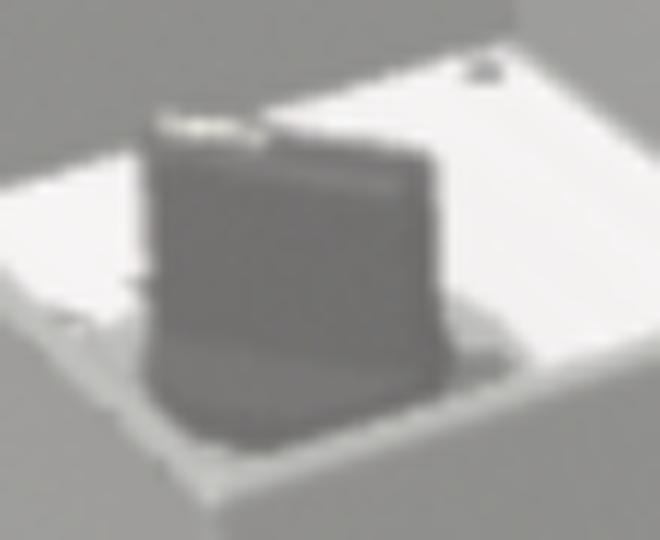

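```bash
cat > fit2.py <<'E'
from fit import *
ps=imaging.read_camera("side");pt=imaging.read_camera("top")
T=lambda x,y:(220+x/4-.5,150+y/4-.5); S=lambda x,y:(180+x/4-.5,90+y/4-.5)
F=lambda *L:(lambda a:np.array(L))
C=lambda r,y,n:(lambda a:cov(a,r,y,n))
A=[(pt,F(-.075,.09,.088),T(218,557)),(pt,F(-.075,-.09,.088),T(577,369)),(pt,F(.075,-.09,.088),T(420,80)),
(ps,F(-.075,.09,.088),S(62,440)),(ps,F(-.075,-.09,.088),(180+193/3,80+493/3)),(ps,F(.075,-.09,.088),S(580,510)),
(pt,F(-.015,0,.047),(302.9,238.9)),(pt,F(-.015,0,.072),(303.9,234.9)),(ps,F(-.015,0,.072),(250.5,219.1)),
(pt,F(.073,0,.089),(282.2,191.2)),(ps,F(.073,0,.089),(293,197.2)),
(pt,C(.174,.03,.0025),T(183,153)),(pt,C(.174,-.03,.0025),T(327,82)),(ps,C(.174,.03,.0025),S(393,25)),(ps,C(.174,-.03,.0025),S(478,58)),
(ps,C(.150,-.09,.005),S(580,153)),(ps,C(.174,0,.0025),(289.4,98.4)),(pt,C(.174,0,.0025),(281.6,179.4)),
# white line: 
]
W0,W1=np.array([285+215/12-.5,222+205/12-.5]),np.array([285+180/12-.5,222+305/12-.5])
def bar(k,r):
    return np.array([-.015-r*np.cos(k),r*np.sin(k),.079])
# v: x,y,yaw,z,a,k
def f(v):
    e=[proj(p,H(v[:4],L(v[4])))[0]-uv for p,L,uv in A]
    a=proj(pt,H(v[:4],bar(v[5],.002)))[0];b=proj(pt,H(v[:4],bar(v[5],.019)))[0]
    d=(b-a)/np.linalg.norm(b-a);w=(W1-W0)/np.linalg.norm(W1-W0)
    e.append(np.array([10*(d[0]*w[1]-d[1]*w[0]),v[3]/.002]))
    return np.concatenate(e)
r=least_squares(f,[.487,.285,.49,0,1.5,.9],loss="soft_l1");v=r.x
print(v.tolist(),np.degrees(v[2]));print(np.round(f(v).reshape(-1,2),1).tolist())
print("grip",H(v[:4],(-.015,0,.072)),"line px",proj(pt,H(v[:4],bar(v[5],.002))),proj(pt,H(v[:4],bar(v[5],.019))),W0,W1)
np.save("v.npy",v)
draw(pt,v[:4],v[4],v[5],(150,295,220,370),"pics/t2.png")
draw(ps,v[:4],v[4],v[5],(90,240,180,340),"pics/s2.png")
E
python3 fit2.py
```

```text
[0.48654615548313646, 0.28647096726624777, 0.50074141134558, 0.001071368689036702, 1.4822148330813356, 0.824717682903586] 28.690369497526014
[[-0.1, 1.1], [0.9, -0.0], [-0.5, -1.7], [-1.2, -0.2], [-0.6, 0.8], [2.3, 1.2], [-0.4, -1.6], [-0.9, 1.2], [-0.2, 0.2], [-2.0, 0.5], [1.8, -0.0], [-0.8, -0.2], [0.5, -1.7], [-0.1, -1.1], [-0.5, -0.6], [-0.5, 0.9], [-1.6, 0.5], [1.5, -1.5], [-0.0, 0.5]]
grip [[0.47338775 0.27926983 0.07307137]] line px [[302.81786137 236.84900156]] [[299.66860579 245.84687467]] [302.41666667 238.58333333] [299.5        246.91666667]
```

```bash
python3 -c "
import cv2,numpy as np
a=cv2.imread('pics/t2.png');b=cv2.imread('pics/s2.png')
b=cv2.resize(b,(400,375));a=cv2.resize(a,(400,387))
c=np.zeros((390,800,3),'uint8');c[:387,:400]=a;c[:375,400:]=b;cv2.imwrite('pics/ts2.png',c)"
```

```text
(no output)
```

View pics/ts2.png

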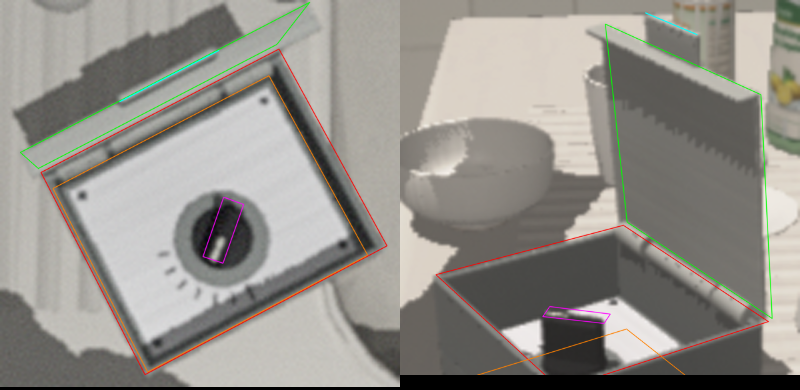

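>>> {"fn": "apply_moves", "kwargs": {"moves": "0 -0.221 0.1975 0 0 0 0;0 -0.221 0.1975 0 0 0 0;0 -0.221 0.1975 0 0 0 0;0 -0.221 0.1975 0 0 0 0;0 -0.221 0.1975 0 0 0 0;0 -0.221 0.1975 0 0 0 0;0 -0.221 0.1975 0 0 0 0;0 -0.221 0.1975 0 0 0 0;0 -0.221 0.1975 0 0 0 0;0 0 0 0 0 0 -0.9;0 0 0 0 0 0 -0.87;0 0 0 0 0 0 0", "force": 30}}

```text
t: 2.7
eef_pos: [0.3813, 0.3008, 0.2056]
tool_rot: [-0.0, 0.812, 0.584, 0.0]
contact_force: [-0.4, 0.4, 0.6]
gripper_width: 0.501
```

```bash
cat > go.py <<'E'
import sys
from station import bot
import numpy as np
from scipy.spatial.transform import Rotation as Ro
def st():
    o=bot.get_obs();w=o["tool_rot"];r=Ro.from_quat([w[1],w[2],w[3],w[0]]);return o,r
def to(P,jaw_deg=None,tilt=None):
    o,r=st();M=r.as_matrix()
    d=M.T@(np.array(P)-o["eef_pos"])
    print("t",round(o["t"],2),"pos",np.round(o["eef_pos"],4),"jaw",np.degrees(np.arctan2(M[1,0],M[0,0])).round(2),"z",M[:,2].round(3),"F",o["contact_force"].round(1),"T",o["torque"].round(2),"w",round(o["gripper_width"],3),"q",o["q"].round(2))
    print("shift norm:",(d/.12).round(3))
    if jaw_deg is not None:
        a=np.radians(jaw_deg);x=np.array([np.cos(a),np.sin(a),0]);z=np.array([0,0,-1.]);
        G=np.c_[x,np.cross(z,x),z];print("turn norm:",(np.degrees((r.inv()*Ro.from_matrix(G)).as_rotvec())/4).round(2))
E
python3 -c "
from go import *
to([.4734,.2793,.205],71.4)"
```

```text
t 2.7 pos [0.3813 0.3008 0.2056] jaw 71.51 z [ 0.     0.001 -1.   ] F [-0.4  0.4  0.6] T [-0.01 -0.03 -0.04] w 0.501 q [-0.89  0.16  0.1   2.   -0.02  0.98  0.47]
shift norm: [0.074 0.785 0.005]
turn norm: [ 0.   -0.01  0.03]
```

>>> {"fn": "apply_moves", "kwargs": {"moves": "0 0.025 0.262 0 0 0 0;0 0.025 0.262 0 0 0 0;0 0.024 0.261 0 0 0 0;0 0 0 0.25 0 0 0;0 0 0 0.25 0 0 0;0 0 0 0 0 0 0"}}

```text
t: 3.2
eef_pos: [0.4701, 0.278, 0.1402]
tool_rot: [0.0, 0.812, 0.583, -0.004]
contact_force: [-1.9, -0.8, -1.0]
gripper_width: 0.498
```

```bash
python3 -c "
from go import *
from station import imaging
import cv2
to([.4734,.2793,.054],71.4)
a=imaging.read_camera('side')['image'][60:300,120:400,::-1]
b=imaging.read_camera('top')['image'][120:330,160:440,::-1]
cv2.imwrite('pics/a3.png',cv2.resize(np.vstack([a]),None,fx=2.4,fy=2.4))
cv2.imwrite('pics/b3.png',cv2.resize(np.vstack([b]),None,fx=2.4,fy=2.4))
"
```

```text
t 3.2 pos [0.4701 0.278  0.1402] jaw 71.4 z [-0.007 -0.005 -1.   ] F [-1.9 -0.8 -1. ] T [-0.04  0.09 -0.04] w 0.498 q [-0.77  0.35  0.15  1.93 -0.07  0.88  0.66]
shift norm: [0.024 0.026 0.718]
turn norm: [-0.07  0.11 -0.  ]
```

View pics/a3.png

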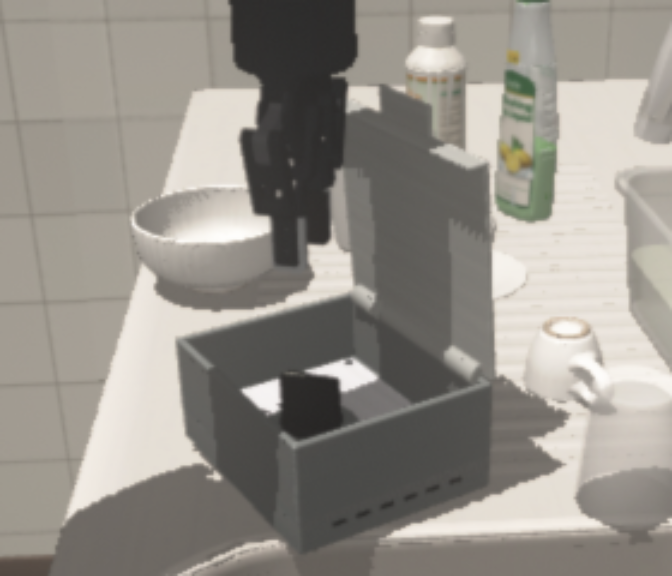

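View pics/b3.png

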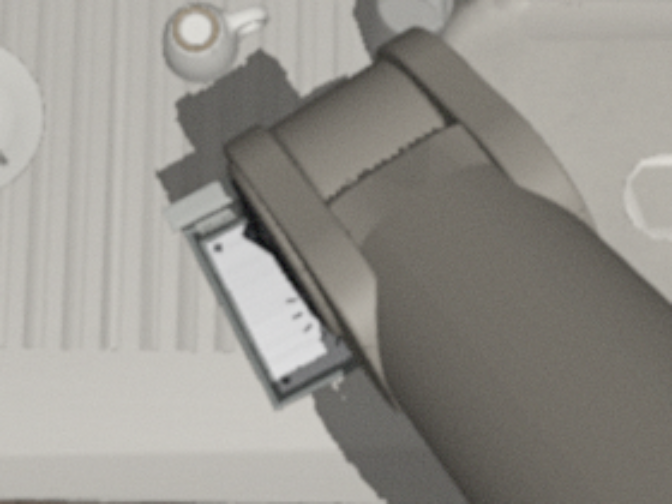

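```bash
python3 -c "
from station import imaging
import cv2
a=imaging.read_camera('side')['image'][:,:,::-1]
cv2.imwrite('pics/a4.png',a)
"
```

```text
(no output)
```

View pics/a4.png

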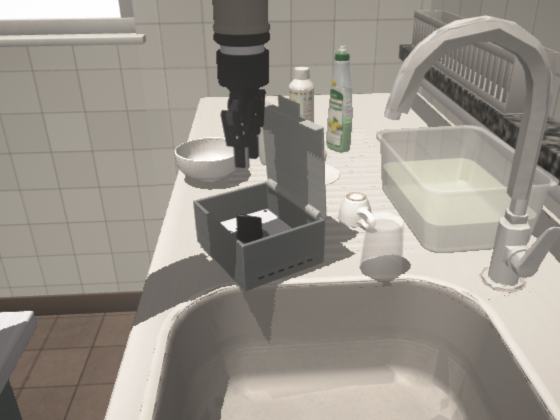

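>>> {"fn": "apply_moves", "kwargs": {"moves": "0 0.024 0.026 0.1 -0.07 0.11 0;0 0 0 0.2 0 0 0;0 0 0 0.2 0 0 0;0 0 0 0.15 0 0 0;0 0 0 0.06 0 0 0;0 0 0 0 0 0 0"}}

```text
t: 3.85
eef_pos: [0.4772, 0.2824, 0.0601]
tool_rot: [-0.0, 0.812, 0.584, 0.004]
contact_force: [-0.1, -0.1, -0.3]
gripper_width: 0.501
```

```bash
python3 -c "
from go import *
from station import imaging
import cv2
to([.4734,.2793,.054],71.4)
a=imaging.read_camera('side')['image'][60:300,120:400,::-1]
cv2.imwrite('pics/a5.png',cv2.resize(np.vstack([a]),None,fx=2.4,fy=2.4))
"
```

```text
t 3.85 pos [0.4772 0.2824 0.0601] jaw 71.5 z [ 0.007  0.006 -1.   ] F [-0.1 -0.1 -0.3] T [ 0.05 -0.05 -0.03] w 0.501 q [-0.75  0.46  0.13  1.98 -0.09  0.69  0.68]
shift norm: [-0.035 -0.022  0.051]
turn norm: [ 0.06 -0.11  0.03]
```

View pics/a5.png

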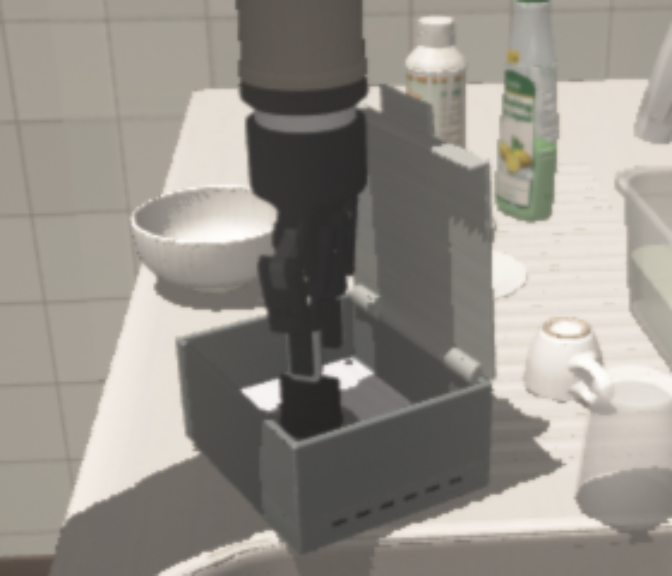

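>>> {"fn": "apply_moves", "kwargs": {"moves": "0 0 0 0 0 0 0;0 -0.035 -0.022 0.05 0.06 -0.11 0;0 0 0 0 0 0 0;0 0 0 0 0 0 0"}}

```text
t: 4.23
eef_pos: [0.4736, 0.2789, 0.0543]
tool_rot: [0.0, 0.812, 0.584, 0.0]
contact_force: [-0.7, 0.4, 0.5]
gripper_width: 0.501
```

```bash
python3 -c "
from go import *
to([.4734,.2793,.054],71.4)
"
```

```text
t 4.23 pos [0.4736 0.2789 0.0543] jaw 71.48 z [ 0.001 -0.    -1.   ] F [-0.7  0.4  0.5] T [-0.02 -0.08  0.02] w 0.501 q [-0.75  0.47  0.13  1.99 -0.09  0.69  0.69]
shift norm: [ 0.003 -0.002  0.003]
turn norm: [ 0.01 -0.    0.02]
```

Close with light grip.

>>> {"fn": "apply_moves", "kwargs": {"moves": "1 0 0 0 0 0 0;1 0 0 0 0 0 0;1 0 0 0 0 0 0;1 0 0 0 0 0 0;1 0 0 0 0 0 0;1 0 0 0 0 0 0", "force": 30}}

```text
t: 4.73
eef_pos: [0.4736, 0.2789, 0.054]
tool_rot: [0.0, 0.812, 0.584, 0.0]
contact_force: [0.5, -0.6, 0.2]
gripper_width: 0.001
```

```bash
python3 -c "
from go import *
to([.4734,.2793,.054],71.4)
"
```

```text
t 4.73 pos [0.4736 0.2789 0.054 ] jaw 71.48 z [ 0.001 -0.    -1.   ] F [ 0.5 -0.6  0.2] T [ 0.04  0.05 -0.01] w 0.001 q [-0.75  0.47  0.13  1.99 -0.09  0.69  0.69]
shift norm: [ 0.002 -0.003 -0.   ]
turn norm: [ 0.01 -0.    0.02]
```

```bash
python3 -c "
from go import *
from station import imaging
import cv2
p=imaging.read_camera('side')
from h import proj
print(proj(p,[.4736,.2789,.054]),proj(p,[.4734,.2793,.072]))
a=p['image'][140:260,180:340,::-1]
a=np.uint8(255*(a/255.)**.5)
cv2.imwrite('pics/a6.png',cv2.resize(a,None,fx=5,fy=5,interpolation=cv2.INTER_CUBIC))
"
```

```text
[[250.87040363 229.41802437]] [[250.32435081 219.84760222]]
```

View pics/a6.png

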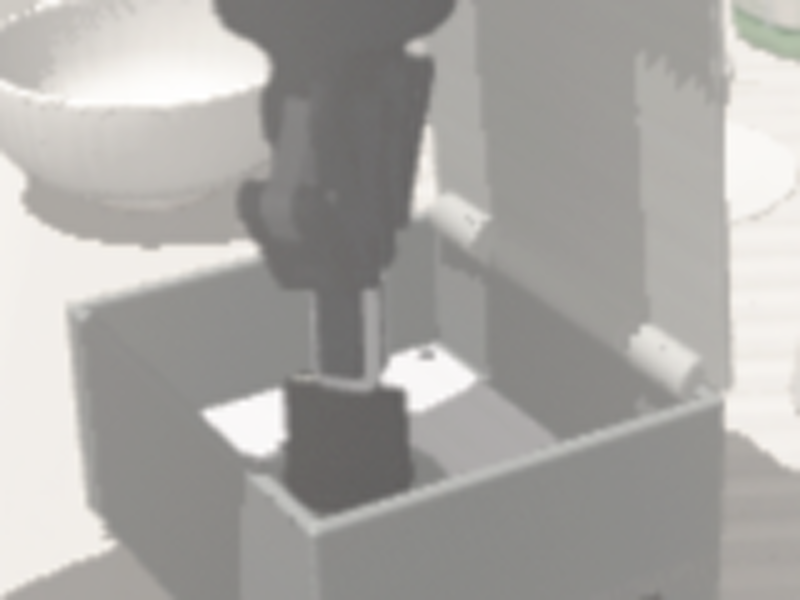

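```bash
python3 -c "
from go import *
from station import imaging
from h import proj
p=imaging.read_camera('side')
j=np.array([np.cos(np.radians(71.4)),np.sin(np.radians(71.4)),0])
for s in (-.021,0,.021):print(proj(p,np.array([.4701,.278,.1402+.006])+s*j), proj(p,np.array([.4772,.2824,.066])+s*j))
for h in (0,.02,.03):print(proj(p,np.array([.4736,.2789,.054+h])))
import cv2
p=imaging.read_camera('top')
a=p['image'][180:290,240:380,::-1]
a=np.uint8(255*(a/255.)**.5)
cv2.imwrite('pics/b6.png',cv2.resize(a,None,fx=5,fy=5,interpolation=cv2.INTER_CUBIC))
"
```

```text
[[242.0553795 184.6559879]] [[248.73878395 228.05739298]]
[[246.40215397 179.27399838]] [[252.74167303 222.03443883]]
[[250.5645403  174.12031031]] [[256.58264277 216.25511691]]
[[250.87040363 229.41802437]]
[[250.39892892 218.8960567 ]]
[[250.1593975  213.55040023]]
```

View pics/b6.png

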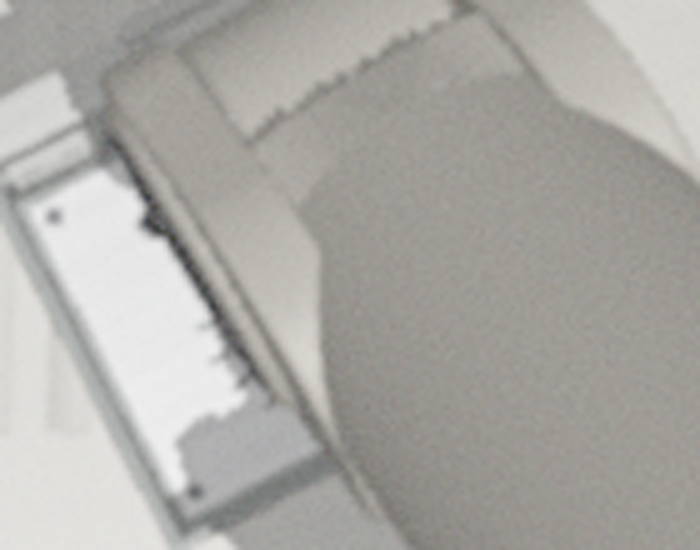

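```bash
python3 -c "
from go import *
from station import imaging
from h import proj
import cv2
ps=imaging.read_camera('side');pt=imaging.read_camera('top')
j=np.array([.432,.902,0])
P=np.array([.2914,.608,.2042])
for b in (0,.013):
  for s in (-.0425,.0425):
    print(b,s,proj(ps,P+s*j+[0,0,b]),proj(pt,P+s*j+[0,0,b]))
a=cv2.imread('pics/side0.png')[0:100,90:220];cv2.imwrite('pics/a7.png',cv2.resize(a,None,fx=6,fy=6,interpolation=cv2.INTER_CUBIC))
a=cv2.imread('pics/top0.png')[320:420,0:130];cv2.imwrite('pics/b7.png',cv2.resize(np.uint8(255*(a/255.)**.5),None,fx=6,fy=6,interpolation=cv2.INTER_CUBIC))
"
```

```text
0 -0.0425 [[147.1743138   96.90402456]] [[108.44955578 360.17836677]]
0 0.0425 [[170.60501817  86.84341174]] [[ 58.93415403 333.75927024]]
0.013 -0.0425 [[146.32548879  90.4840414 ]] [[105.20177474 361.67847805]]
0.013 0.0425 [[169.93548895  80.77192297]] [[ 54.81170838 334.76532431]]
```

View pics/a7.png

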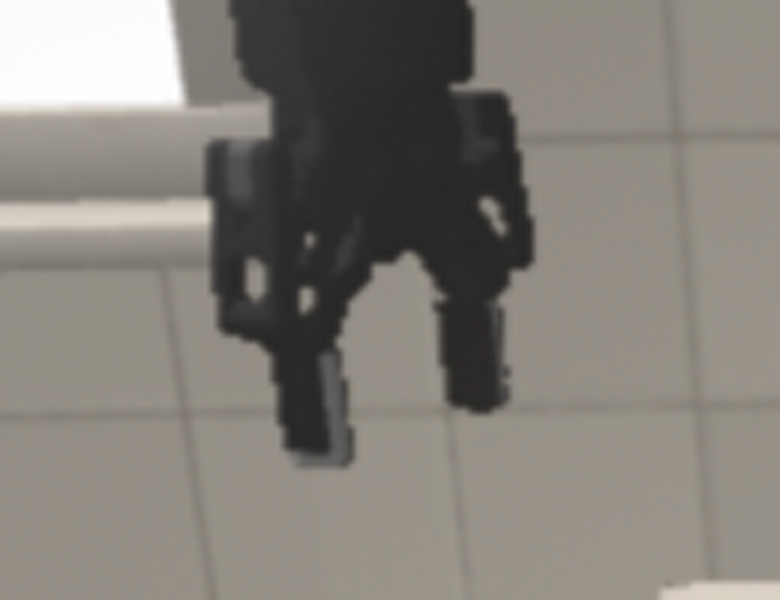

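View pics/b7.png

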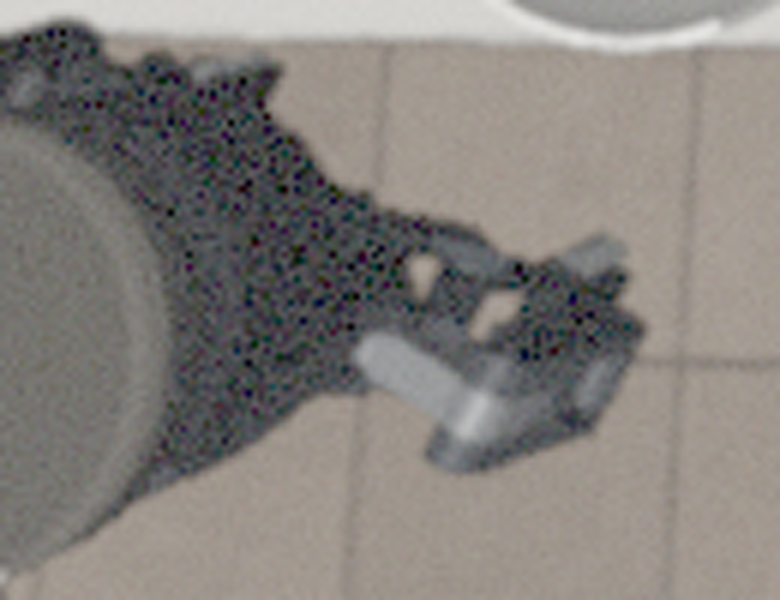

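```bash
python3 -c "
from go import *
from station import imaging
from h import proj
from scipy.optimize import least_squares
ps=imaging.read_camera('side');pt=imaging.read_camera('top')
j0=np.array([.432,.902,0]);j1=np.array([.319,.948,0])
P0=np.array([.2914,.608,.2042]);P1=np.array([.4701,.278,.1402]);P2=np.array([.4736,.2789,.054])
z=np.array([0,0,1])
O=[(ps,P0-.0425*j0+.013*z,(143.3,76.7)),(ps,P0+.0425*j0+.013*z,(168.5,68)),(ps,P1-.021*j1+.005*z,(238.7,169)),(ps,P1+.021*j1+.005*z,(120+318/2.4,60+240/2.4)),(ps,P2,(250,217.6))]
for use in ([0,1],[2,3],[4],[0,1,2,3],[0,1,2,3,4]):
  f=lambda o:np.concatenate([proj(O[i][0],O[i][1]+o)[0]-O[i][2] for i in use]+[o/.05])
  r=least_squares(f,[0,0,0]);print(use,r.x.round(4),np.round(f(r.x)[:-3],1))
"
```

```text
[0, 1] [ 0.0012 -0.0135  0.0302] [ 0.4  0.2 -0.4 -0.2]
[2, 3] [ 0.0006 -0.0312  0.0394] [ 2.3  0.7 -2.4 -0.7]
[4] [-0.0007  0.0093  0.0174] [0. 0.]
[0, 1, 2, 3] [-0.     -0.0065  0.029 ] [ 0.5 -0.  -0.5 -0.3  2.5  0.7 -2.6 -0.4]
[0, 1, 2, 3, 4] [ 0.0002 -0.0107  0.0299] [ 0.2 -0.  -0.7 -0.3  2.5  1.2 -2.5 -0.   0.3 -1. ]
```

>>> {"fn": "apply_moves", "kwargs": {"moves": "0 0 0 0 0 0 0;0 0 0 0 0 0 0;0 0 0 0 0 0 0;0 0 0 0.04 0 0 0;0 0 0 0.06 0 0 0;0 0 0 0.04 0 0 0;0 0 0 0 0 0 0;0 0 0 0 0 0 0"}}

```text
t: 5.75
eef_pos: [0.4732, 0.2786, 0.0365]
tool_rot: [0.0, 0.812, 0.584, -0.0]
contact_force: [-0.5, -0.4, 0.2]
gripper_width: 0.501
```

```bash
python3 -c "
from go import *
to([.4734,.2793,.03],71.4)
from station import imaging
import cv2
p=imaging.read_camera('side')
a=p['image'][140:260,180:340,::-1]
a=np.uint8(255*(a/255.)**.5)
cv2.imwrite('pics/a8.png',cv2.resize(a,None,fx=5,fy=5,interpolation=cv2.INTER_CUBIC))
"
```

```text
t 5.75 pos [0.4732 0.2786 0.0365] jaw 71.48 z [-0.    -0.001 -1.   ] F [-0.5 -0.4  0.2] T [ 0.01  0.03 -0.02] w 0.501 q [-0.74  0.5   0.12  2.   -0.1   0.65  0.69]
shift norm: [ 0.006 -0.     0.054]
turn norm: [-0.    0.02  0.02]
```

View pics/a8.png

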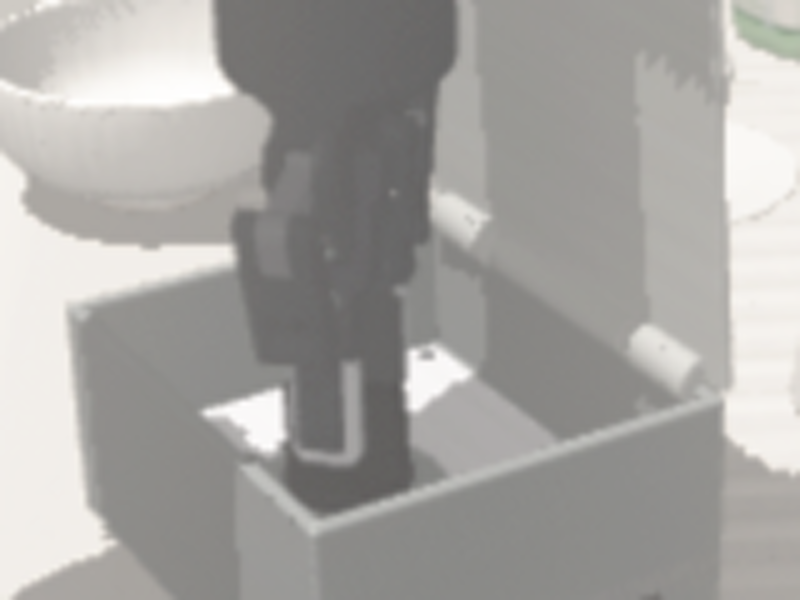

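>>> {"fn": "apply_moves", "kwargs": {"moves": "0 0 0 0.05 0 0 0;0 0 0 0 0 0 0;1 0 0 0 0 0 0;1 0 0 0 0 0 0;1 0 0 0 0 0 0;1 0 0 0 0 0 0;1 0 0 0 0 0 0", "force": 40}}

```text
t: 6.38
eef_pos: [0.4734, 0.2774, 0.0313]
tool_rot: [0.001, 0.812, 0.584, -0.001]
contact_force: [-1.9, -5.5, 5.1]
gripper_width: 0.157
```

```bash
python3 -c "
from go import *
to([.4734,.2793,.03],118.7)
"
```

```text
t 6.38 pos [0.4734 0.2774 0.0313] jaw 71.43 z [-0.    -0.002 -1.   ] F [-1.9 -5.5  5.1] T [-1.08  0.37  0.11] w 0.157 q [-0.74  0.51  0.12  2.   -0.1   0.64  0.69]
shift norm: [ 0.015 -0.005  0.011]
turn norm: [ -0.     0.03 -11.82]
```

>>> {"fn": "apply_moves", "kwargs": {"moves": "1 -0.02 0 -0.01 0 0 0;1 0 0 0 0 0 -1;1 0 0 0 0 0 -1;1 0 0 0 0 0 -1;1 0 0 0 0 0 -1;1 0 0 0 0 0 0"}}

```text
t: 6.88
eef_pos: [0.4735, 0.278, 0.0315]
tool_rot: [0.0, 0.721, 0.693, 0.002]
contact_force: [5.3, 2.6, -14.0]
gripper_width: 0.155
```

```bash
python3 -c "
from go import *
to([.4734,.2793,.03],118.7)
"
```

```text
t 6.88 pos [0.4735 0.278  0.0315] jaw 87.73 z [ 0.002  0.002 -1.   ] F [  5.3   2.6 -14. ] T [ 0.76 -1.01  0.06] w 0.155 q [-0.68  0.5   0.05  2.   -0.04  0.64  0.92]
shift norm: [ 0.011 -0.002  0.013]
turn norm: [ 0.04 -0.02 -7.74]
```

>>> {"fn": "apply_moves", "kwargs": {"moves": "1 0 0 0.005 0 0 -1;1 0 0 0 0 0 -1;1 0 0 0 0 0 -1;1 0 0 0 0 0 -1;1 0 0 0 0 0 -1;1 0 0 0 0 0 -1;1 0 0 0 0 0 0;1 0 0 0 0 0 0"}}

```text
t: 7.55
eef_pos: [0.4734, 0.2791, 0.0315]
tool_rot: [0.0, 0.562, 0.827, 0.002]
contact_force: [2.4, 6.0, -9.4]
gripper_width: 0.151
```

```bash
python3 -c "
from go import *
to([.4734,.2793,.03],118.7)
"
```

```text
t 7.55 pos [0.4734 0.2791 0.0315] jaw 111.58 z [ 0.002  0.003 -1.   ] F [ 2.4  6.  -9.4] T [ 1.05 -0.59  0.08] w 0.151 q [-0.6   0.5  -0.06  1.99  0.05  0.65  1.26]
shift norm: [0.001 0.001 0.012]
turn norm: [ 0.05 -0.03 -1.78]
```

>>> {"fn": "apply_moves", "kwargs": {"moves": "1 0 0 0 0 0 -0.9;1 0 0 0 0 0 -0.9;1 0 0 0 0 0 0;1 0 0 0 0 0 0"}}

```text
t: 7.88
eef_pos: [0.4732, 0.2794, 0.0315]
tool_rot: [-0.0, 0.509, 0.861, 0.002]
contact_force: [2.6, 5.7, -9.2]
gripper_width: 0.156
```

```bash
python3 -c "
from go import *
to([.4734,.2793,.03],118.7)
"
```

```text
t 7.88 pos [0.4732 0.2794 0.0315] jaw 118.75 z [ 0.002  0.004 -1.   ] F [ 2.6  5.7 -9.2] T [ 1.23 -0.46 -0.1 ] w 0.156 q [-0.57  0.5  -0.09  1.99  0.07  0.65  1.36]
shift norm: [-0.002  0.001  0.012]
turn norm: [ 0.05 -0.03  0.01]
```

>>> {"fn": "apply_moves", "kwargs": {"moves": "1 0 0 0 0 0 -0.6;1 0 0 0 0 0 0;1 0 0 0 0 0 0"}}

```text
t: 8.13
eef_pos: [0.4733, 0.2795, 0.0315]
tool_rot: [-0.0, 0.493, 0.87, 0.002]
contact_force: [2.2, 6.0, -9.9]
gripper_width: 0.15
```

```bash
python3 -c "
from go import *
to([.4734,.2793,.03],118.7)
"
```

```text
t 8.13 pos [0.4733 0.2795 0.0315] jaw 120.94 z [ 0.002  0.005 -1.   ] F [ 2.2  6.  -9.9] T [ 1.32 -0.38 -1.21] w 0.15 q [-0.56  0.5  -0.1   1.99  0.08  0.65  1.39]
shift norm: [-0.002  0.     0.013]
turn norm: [ 0.05 -0.04  0.56]
```

>>> {"fn": "apply_moves", "kwargs": {"moves": "0 0 0 0 0 0 0;0 0 0 0 0 0 0;0 0 0 0 0 0 0;0 0 0 -0.1 0 0 0;0 0 0 -0.25 0 0 0;0 0 0 -0.3 0 0 0;0 0 0 -0.3 0 0 0;0 0 0 -0.3 0 0 0;1 0 0 -0.3 0 0 0;1 0 0 -0.3 0 0 0;1 0 0 -0.16 0 0 0;1 0 0 0 0 0 0"}}

```text
t: 9.13
eef_pos: [0.475, 0.2781, 0.2797]
tool_rot: [0.003, 0.492, 0.871, 0.005]
contact_force: [0.1, -0.5, 1.1]
gripper_width: -0.001
```

```bash
cat > snap.py <<'E'
from go import *
from h import *
from station import imaging
import cv2,sys
v=np.load('v.npy')
def hf(P): # world->housing
    return R(v[2]).T@(np.array(P)-[v[0],v[1],v[3]])
o,r=st();print("housing frame tcp",hf(o["eef_pos"]).round(4),"F",o["contact_force"].round(1),"t",o["t"])
def snap(name,cam='side',c=(0,300,120,420),s=2,g=.7):
    p=imaging.read_camera(cam)
    a=p['image'][c[0]:c[1],c[2]:c[3],::-1]
    a=np.uint8(255*(a/255.)**g)
    cv2.imwrite('pics/'+name,cv2.resize(a,None,fx=s,fy=s,interpolation=cv2.INTER_CUBIC));return p
E
python3 -c "
from snap import *
P=H(v[:4],[.095,0,.30-.027])[0];print(P)
to(P,118.7)
p=snap('a9.png');print(proj(p,o['eef_pos']))
snap('b9.png','top',(140,300,200,400),3)
"
```

```text
housing frame tcp [-0.0142 -0.0018  0.2786] F [ 0.1 -0.5  1.1] t 9.1333
[0.56988271 0.33207819 0.27407137]
t 9.13 pos [0.475  0.2781 0.2797] jaw 121.06 z [ 0.009  0.006 -1.   ] F [ 0.1 -0.5  1.1] T [ 0.02 -0.04  0.03] w -0.001 q [-0.55  0.21 -0.11  1.77  0.03  1.16  1.44]
shift norm: [-0.023  0.909  0.056]
turn norm: [ 0.16 -0.    0.59]
[[245.8194287   96.19074412]]
```

View pics/a9.png

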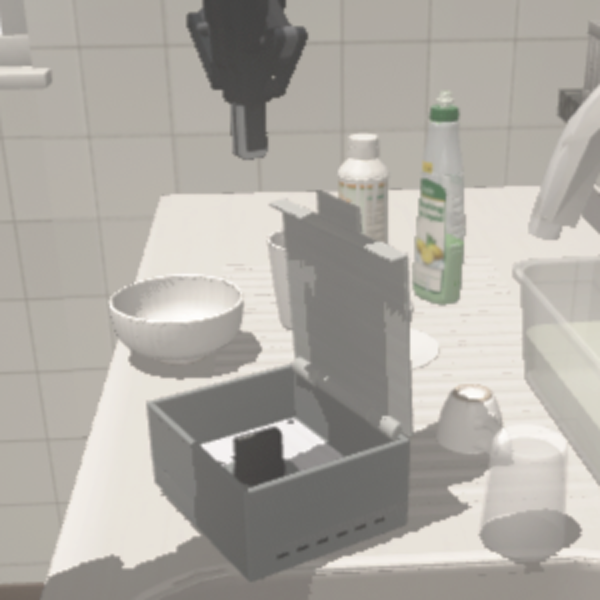

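View pics/b9.png

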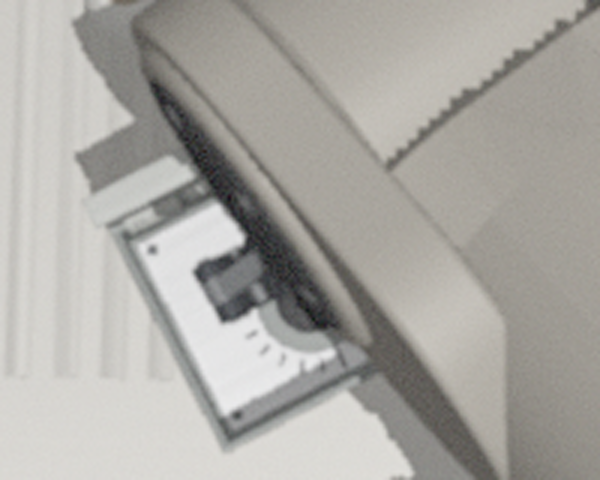

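>>> {"fn": "apply_moves", "kwargs": {"moves": "1 0 0 0 0 0 0.55;1 0 0.2 0 0 0 0;1 0 0.3 0 0 0 0;1 0 0.3 0 0 0 0;1 0 0.12 0 0 0 0;1 0 0 0 0 0 0;1 0 0 0 0 0 0"}}

```text
t: 9.82
eef_pos: [0.5685, 0.3294, 0.2708]
tool_rot: [-0.001, 0.508, 0.861, -0.002]
contact_force: [-0.2, 0.3, 0.2]
gripper_width: 0.006
```

```bash
python3 -c "
from snap import *
P=H(v[:4],[.095,0,.23-.029])[0];print(P)
to(P,118.7)
p=snap('a10.png');print(proj(p,o['eef_pos']),proj(p,o['eef_pos']+[0,0,.029]))
"
```

```text
housing frame tcp [ 0.0926 -0.0017  0.2697] F [-0.2  0.3  0.2] t 9.8167
[0.56988271 0.33207819 0.20207137]
t 9.82 pos [0.5685 0.3294 0.2708] jaw 118.88 z [-0.003 -0.002 -1.   ] F [-0.2  0.3  0.2] T [0.02 0.04 0.02] w 0.006 q [-0.56  0.4  -0.09  1.51  0.04  1.23  1.42]
shift norm: [0.014 0.023 0.572]
turn norm: [-0.05  0.01  0.04]
[[305.70000038  91.54018622]] [[305.87586717  72.9871251 ]]
```

View pics/a10.png

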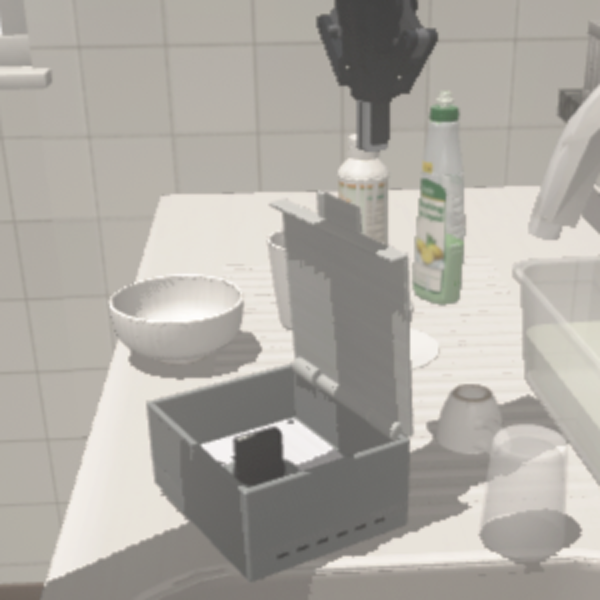

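>>> {"fn": "apply_moves", "kwargs": {"moves": "1 0.014 0.023 0.2 0 0 0;1 0 0 0.25 0 0 0;1 0 0 0.11 0 0 0;1 0 0 0 0 0 0;1 0 0 0 0 0 0"}}

```text
t: 10.28
eef_pos: [0.5698, 0.3319, 0.2056]
tool_rot: [-0.0, 0.508, 0.861, -0.001]
contact_force: [0.6, -0.0, 0.7]
gripper_width: -0.003
```

```bash
python3 -c "
from snap import *
p=snap('a11.png')
to(o['eef_pos'],118.7)
for a in (1.48,1.4,1.2,1,.8,.6,.4,.2,.1,0):
    c=cov(a,.135,0,.005); print(a,c.round(4))
"
```

```text
housing frame tcp [ 9.490e-02 -1.000e-04  2.045e-01] F [ 0.6 -0.   0.7] t 10.2833
t 10.33 pos [0.5708 0.3326 0.2069] jaw 118.88 z [ 0.001  0.    -1.   ] F [-0.3 -0.1  0.7] T [ 0.02 -0.05  0.01] w 0.0 q [-0.56  0.45 -0.09  1.59  0.05  1.1   1.42]
shift norm: [-0.001 -0.01   0.011]
turn norm: [0.02 0.01 0.05]
1.48 [0.0657 0.     0.2239]
1.4 [0.055  0.     0.2229]
1.2 [0.0287 0.     0.2166]
1 [0.0043 0.     0.2053]
0.8 [-0.0175  0.      0.1893]
0.6 [-0.0356  0.      0.1694]
0.4 [-0.0494  0.      0.1462]
0.2 [-0.0583  0.      0.1207]
0.1 [-0.0608  0.      0.1075]
0 [-0.062  0.     0.094]
```

View pics/a11.png

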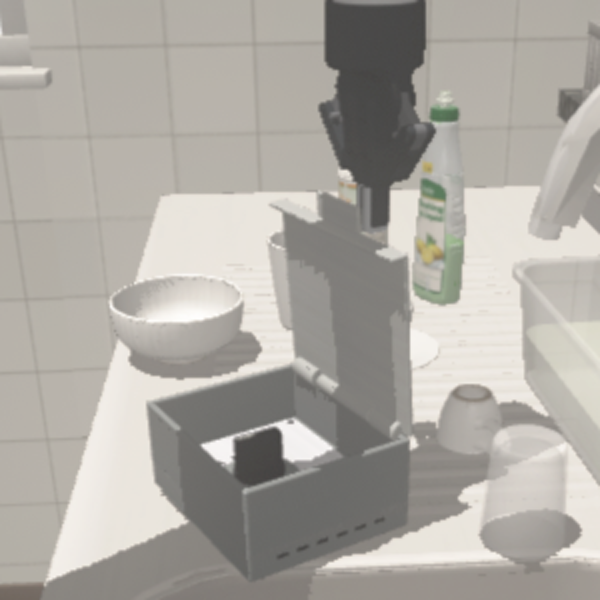

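>>> {"fn": "apply_moves", "kwargs": {"moves": "1 0 -0.121 0.042 0 0 0;1 0 -0.121 0.042 0 0 0;1 0 -0.108 0.025 0 0 0;1 0 -0.108 0.025 0 0 0;1 0 -0.104 0.05 0 0 0;1 0 -0.104 0.05 0 0 0;1 0 0 0 0 0 0"}}

```text
t: 10.92
eef_pos: [0.4999, 0.2936, 0.179]
tool_rot: [0.001, 0.508, 0.861, 0.001]
contact_force: [-0.8, -0.2, -0.3]
gripper_width: -0.0
```

```bash
python3 -c "
from snap import *
p=snap('a12.png')
to(H(v[:4],[.015,0,.177])[0],118.7)
"
```

```text
housing frame tcp [ 0.0151 -0.0002  0.178 ] F [-0.8 -0.2 -0.3] t 10.9167
t 10.97 pos [0.501  0.2941 0.1793] jaw 118.89 z [ 0.002  0.001 -1.   ] F [0.  0.8 0.9] T [0.05 0.03 0.05] w 0.001 q [-0.55  0.35 -0.11  1.81  0.04  0.98  1.4 ]
shift norm: [ 0.002 -0.011  0.01 ]
turn norm: [0.03 0.01 0.05]
```

View pics/a12.png

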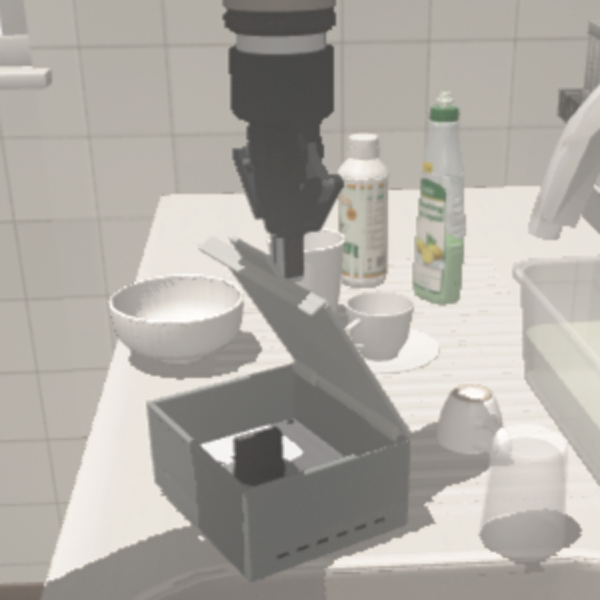

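Cover is at about 50–55°, following. Continue.

>>> {"fn": "apply_moves", "kwargs": {"moves": "1 0 -0.09 0.07 0 0 0;1 0 -0.09 0.07 0 0 0;1 0 -0.075 0.083 0 0 0;1 0 -0.075 0.083 0 0 0;1 0 -0.058 0.095 0 0 0;1 0 -0.058 0.095 0 0 0;1 0 -0.037 0.105 0 0 0;1 0 -0.037 0.105 0 0 0;1 0 0 0 0 0 0;1 0 0 0 0 0 0"}}

```text
t: 11.8
eef_pos: [0.4473, 0.2645, 0.0936]
tool_rot: [0.0, 0.508, 0.861, 0.0]
contact_force: [-0.3, -0.5, -0.2]
gripper_width: 0.003
```

```bash
python3 -c "
from snap import *
p=snap('a13.png')
to(H(v[:4],[-.051,0,.066])[0],118.7)
"
```

```text
housing frame tcp [-0.045  -0.0004  0.0925] F [-0.3 -0.5 -0.2] t 11.8
t 11.85 pos [0.4477 0.2648 0.094 ] jaw 118.87 z [ 0.002  0.001 -1.   ] F [-0.  -0.2 -0.2] T [ 0.    0.04 -0.01] w 0.001 q [-0.56  0.37 -0.11  2.02  0.06  0.75  1.36]
shift norm: [ 0.003 -0.055  0.224]
turn norm: [0.03 0.   0.04]
```

View pics/a13.png

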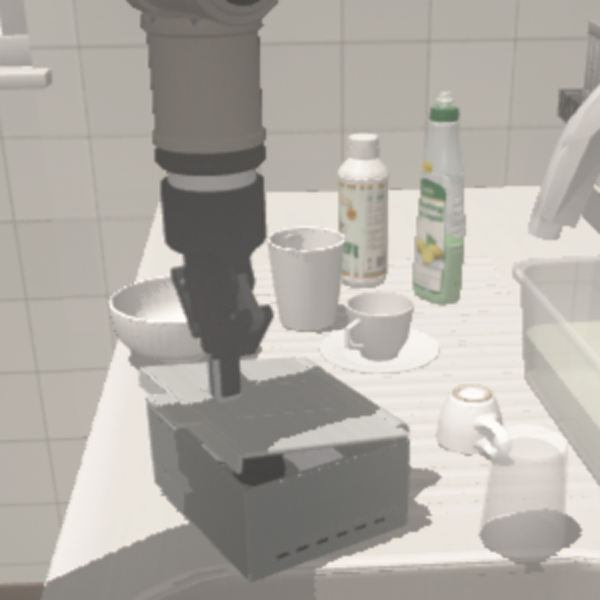

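>>> {"fn": "apply_moves", "kwargs": {"moves": "1 0 -0.02 0.06 0 0 0;1 0 -0.01 0.06 0 0 0;1 0 0 0.05 0 0 0;1 0 0 0.03 0 0 0;1 0 0 0 0 0 0;1 0 0 0 0 0 0"}}

```text
t: 12.35
eef_pos: [0.4431, 0.2621, 0.0685]
tool_rot: [0.0, 0.508, 0.861, -0.0]
contact_force: [0.3, -0.0, -0.1]
gripper_width: 0.002
```

```bash
python3 -c "
from snap import *
p=snap('a14.png')
to(H(v[:4],[-.051,0,.066])[0],118.7)
"
```

```text
housing frame tcp [-0.0499 -0.0005  0.0674] F [ 0.3 -0.  -0.1] t 12.35
t 12.4 pos [0.4431 0.2621 0.0686] jaw 118.88 z [ 0.    -0.001 -1.   ] F [-0.3  0.5 -0.3] T [0.   0.01 0.03] w 0.001 q [-0.56  0.4  -0.11  2.05  0.07  0.7   1.36]
shift norm: [ 0.004 -0.01   0.013]
turn norm: [-0.    0.01  0.04]
```

View pics/a14.png

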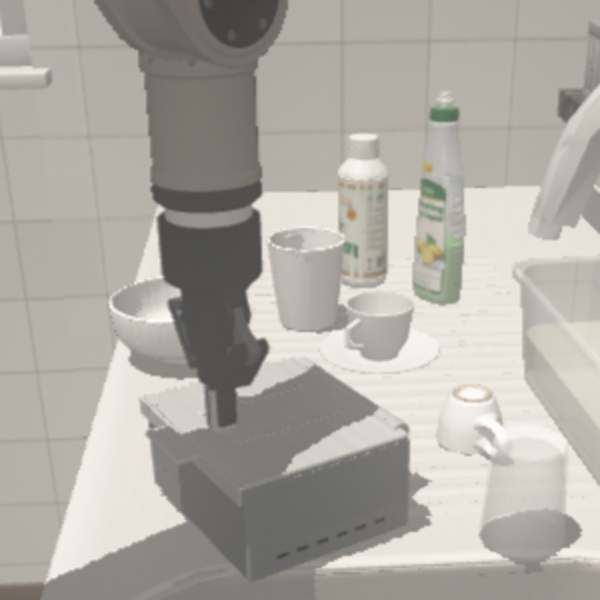

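Nearly shut, no closing force yet. Press a little further in 1–2 mm steps.

>>> {"fn": "apply_moves", "kwargs": {"moves": "1 0 0 0.015 0 0 0;1 0 0 0.015 0 0 0;1 0 0 0 0 0 0;1 0 0 0 0 0 0"}}

```text
t: 12.73
eef_pos: [0.4435, 0.2623, 0.0678]
tool_rot: [0.001, 0.509, 0.861, 0.0]
contact_force: [-8.3, -4.6, 27.0]
gripper_width: 0.004
```

>>> {"fn": "apply_moves", "kwargs": {"moves": "1 0 0 0.01 0 0 0;1 0 0 0.01 0 0 0;1 0 0 0 0 0 0;1 0 0 0 0 0 0"}}

```text
t: 13.07
eef_pos: [0.4435, 0.2624, 0.0675]
tool_rot: [0.001, 0.509, 0.861, 0.0]
contact_force: [-15.0, -9.4, 51.1]
gripper_width: -0.001
```

>>> {"fn": "apply_moves", "kwargs": {"moves": "1 0 0 -0.05 0 0 0;1 0 0 -0.1 0 0 0;1 0 0 -0.3 0 0 0;1 0 0 -0.3 0 0 0;1 0 0 -0.3 0 0 0;1 0 0 -0.3 0 0 0;1 0 0 0 0 0 0;1 0 0 0 0 0 0"}}

```text
t: 13.73
eef_pos: [0.4445, 0.2631, 0.2271]
tool_rot: [0.001, 0.509, 0.861, 0.002]
contact_force: [-0.5, -0.8, -1.0]
gripper_width: -0.001
```

```bash
python3 -c "
from snap import *
p=snap('a15.png','side',(150,300,180,380),4)
p=snap('b15.png','top',(100,300,200,400),3)
to(o['eef_pos'])
"
```

```text
housing frame tcp [-0.0481 -0.0003  0.2261] F [-0.5 -0.8 -1. ] t 13.7333
t 13.83 pos [0.4427 0.2618 0.2241] jaw 118.87 z [-0.    -0.001 -1.   ] F [0.1 1.2 0.2] T [-0.04 -0.03 -0.02] w 0.004 q [-0.55  0.2  -0.12  1.91  0.03  1.04  1.39]
shift norm: [ 0.002  0.018 -0.026]
```

View pics/a15.png

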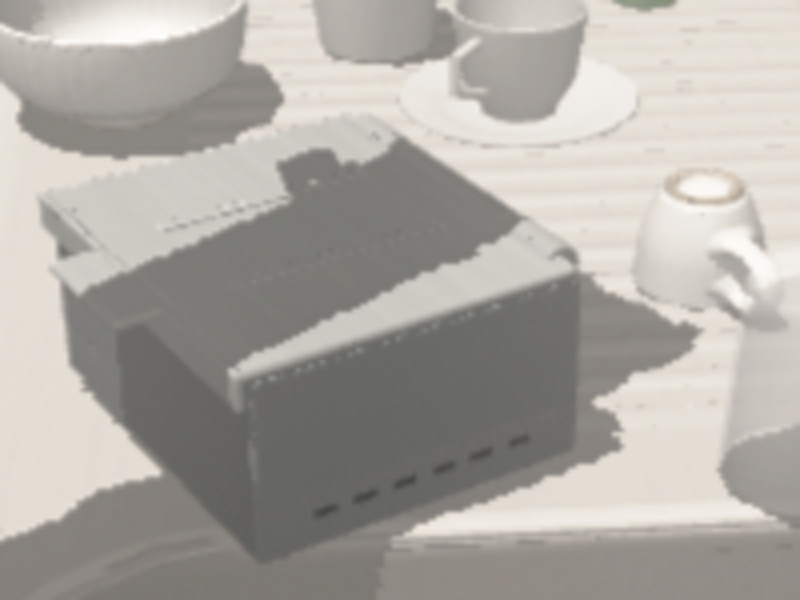

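View pics/b15.png

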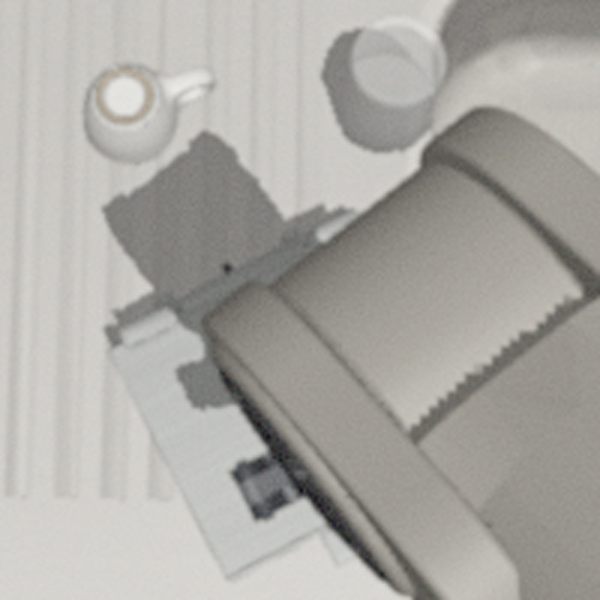

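```bash
python3 -c "
from station import bot
print(bot.hand_in(),bot.get_obs()['t'])"
```

```text
the job is handed in; nothing more can be done
the job is handed in; nothing more can be done
```

I turned the knob fully anticlockwise first, then folded the cover down until it lies shut. I handed the job in at about 14 s, and no verdict came back.

**Knob:** I gripped its bar and turned it about 47° anticlockwise. It stopped where the fitted unit pose puts angle 0: the jaws were at about 119–121° and 118.7° was expected. The wrist moment rose from about 0.1 to 1.2 N m, so it was against the end stop. The side picture taken before closing the cover showed the bar lying along the housing.

**Cover:** I pushed it down from behind with the shut fingertips. It ended firmly against the housing, with the finger height no longer changing. The last pictures show the cover flat and flush on the rim, as far as the arm left it in view. The arm was clear above it, and the glass and cup were standing where they started.

**Checks that disagreed:**
- **Tip height:** The cameras showed the fingertips about 28 mm higher than the reported TCP. My first close on the knob was therefore in the air above it. I corrected for this afterwards and nothing was disturbed.
- **Closing force:** The last push on the cover read about 54 N at the wrist. That is under the 120 N limit but above the 40 N allowed for the arm and gripper body. Only the fingertips were meant to be touching, and the pictures showed the gripper body well clear.

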